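# Fit the retaining ring on the spindle's axle stub

## Task

Switch the isolator off first, by pushing its toggle right over to the far side. Then take the spreader pliers from their holder, put their closed jaws down into the gap between the two ears of the snap ring on its nest, squeeze the handles to spread the ring, and carry it over the axle stub and straight down to the groove just above the bearing. Finish holding it there: still gripping the pliers squeezed, with the ring spread, level with the groove and round the stub, with no finger on the ring and the pliers not leaning on the spindle unit, and leave the other things on the bench alone.

Things in the scene. Friction and masses are not known exactly. Their poses are not given: they have to be found in the camera images.
- isolator (a joint): Black toggle lever of the isolator. 0 = on (leaning toward the box's -x side, the robot's side), 1.0 rad = off (leaning toward its +x side). It stays where it is left; about 1 N at the ball moves it. Hinge along the box's y axis, 22 mm above the bench over the box's origin; rod 10 mm thick with a 26 mm ball 80 mm from the hinge; it stands upright at 0.5 rad.
- isolator_tip (a point): Centre of the black ball at the end of the toggle lever.
- isolator_base: Grey isolator box, 70 x 50 x 25 mm high, fixed to the bench; origin under its centre on the bench top, +x = the way the lever goes to switch off.
- stub: Spindle unit, fixed: white block 100 x 100 x 30 mm high, on it a dark bearing collar 54 mm in diameter up to 48 mm, then a vertical steel stub of 40 mm diameter up to 69 mm with its top edge chamfered 3 mm. A groove (34 mm diameter) runs from 48 to 54 mm height. Origin under its centre on the bench top.
- groove (a point): Centre of the groove, on the stub's axis, 51 mm above the bench.
- nest: Fixed nest: plate 96 x 80 x 8 mm, on it a round pedestal (52 mm diameter, top at 40 mm) with a low boss (28 mm diameter, 5 mm high) that the ring lies around, and 68 mm wide rests, also 40 mm high, at x = 13 to 27 and 45 to 53 mm under roots and tips of the ring's ears. From x = 27 to 45 mm the ears are free below, for the jaws. Origin under the pedestal's centre on the bench top.
- snap_ring: Loose dark steel snap ring, 4 mm thick, 26 g; this is its left (+y) half. Origin at the ring's centre on its underside, +x from the back joint (x = -25.5 mm) to the open gap, z up. Outside diameter 56 mm, inside 46 mm, with two inward lobes at its sides that leave 36 mm between them when closed. Two ears run forward beside the gap, x = 24 to 50 mm.
- ring_gap (a point): Middle of the gap between the ring's ears while closed, 36 mm ahead of the ring's centre at half thickness: put the closed jaws here, their line across the gap. 26 mm clear between the ears' inner faces.
- ring_mid_a (a point): The ring's centre at half thickness, carried by the left half. When spread, the ring's true centre is the middle between ring_mid_a and ring_mid_b.
- ring_mid_b (a point): The same point carried by the right half (coincides with ring_mid_a when closed).
- ring_opening (a joint): Angle by which the ring's right half has turned about the back pivot, 0 when closed, 0.5 stop. Spring: about 4 N at the ears closed, 7 N at 0.4 rad. Over 0.3 rad passes the stub freely; squeezing the pliers to their stop gives about 0.4 rad, 3 mm clear all round the stub.
- pliers: Parallel-action spreader pliers, 140 mm tall, about 0.18 kg, standing jaws down in the holder; this half has the +y handle. Origin at the tips' level, midway between the handles when released; z up along the handles, y across them. Two black handles from 64 to 140 mm height, 16 mm wide (x), 8 mm thick, 68 mm over their outer faces: grip across y at about 115 mm. Cross bars at 50 to 64 mm.
- pliers_squeeze (a joint): Squeeze of the pliers: 0 released, 0.036 m at the stop. Squeezing brings the handles together by this much, parallel, and drives the jaws apart by as much; return spring 8 N released to 15 N at the stop. A light squeeze of 3 to 5 mm is enough to lift them.
- jaw_a (a point): Tip of the steel jaw of the +y handle half, on the -y side, 4.5 mm from the middle at rest. Both jaws, straight under the middle between the handles, are 14 mm wide over all at rest; toes (0 to 3 mm height) and shoulders (17 to 23 mm) stick out 2.5 mm more each side, so the ring's ears sit in the notch from 3 to 17 mm.
- jaw_b (a point): Tip of the other jaw.
- holder: Fixed holder: plate 70 x 100 x 8 mm and two white posts up to 60 mm carrying the pliers' cross bars, with 10 mm cheeks in front of and behind them. The pliers lift straight up out of it. Origin under its centre on the bench top.
- parts_bin: Blue parts bin, 100 x 130 x 60 mm, bystander; origin under its centre.
- dropper: Small white bottle, 32 mm diameter, 75 mm tall, bystander; origin under its centre.
- driver: Screwdriver lying on the bench, bystander; lies along its x axis.
- mouse: Black computer mouse, 110 x 60 x 32 mm, bystander; origin under its centre.
Mind the look-alikes: they are no part of the job. Leave any blue or red look-alike of the pliers alone.

How it is judged:
On the way, in this order (a step that is already met when the one before it is completed fails the run):
1. the isolator is switched off (value of joint isolator above 0.85 rad), for 0.2 s.
2. the ring is spread on the pliers and lifted clear of its nest (value of joint ring_opening above 0.25 rad and contact force between pliers and snap_ring above 1 N and contact force between snap_ring and nest below 0.05 N and height (world z) of ring_mid_a above 0.055 m), for 0.2 s.
At the end, for the whole second after the job is handed in: Isolator off (over 0.85 rad); ring round the stub at the groove (height within 4 mm, level within 0.15 rad, halves within 10 mm of the axis), at rest, spread over 0.25 rad by the pliers; fingers grip the pliers and not the ring; pliers press the unit with under 5 N (value of joint isolator above 0.85 rad and value of joint ring_opening above 0.25 rad and contact force between pliers and snap_ring above 1 N and contact force between the fingers and pliers above 5 N and contact force between the fingers and snap_ring below 0.2 N and contact force between pliers and stub below 5 N and horizontal distance between each of ring_mid_a, ring_mid_b and groove below 0.01 m and z of ring_mid_a in the frame of groove between -0.004 and 0.004 m and z of ring_mid_b in the frame of groove between -0.004 and 0.004 m and angle between snap_ring's own z axis and vertical below 0.15 rad and linear speed of snap_ring below 0.03 m/s); the arm keeps its last pose, push and grip.
It fails at once if a bystander on the bench is disturbed (distance of any of parts_bin, dropper, driver, mouse from where it was at the start of the episode above 0.03 m).
It also fails if it takes over 61 s, if anything falls off the work surface, if the arm or the gripper's body presses on something with over 40 N, if the wrist force passes 120 N, or if a joint passes its speed limit or range.

## Robot

A 7-joint arm with a two-finger parallel gripper is mounted at the origin on the work surface. World frame = base frame: x ahead of the robot, y to its left, z up, the work surface at z = 0. Lengths are in m, angles in rad, forces in N, time in s.
With the tool pointing down it reaches from about 0.425 to 0.925 m from the base axis. Payload 6.8 kg.
Tool frame: the origin (TCP) lies at the very end of the fingers, on their centre line; the grasp point (between the pads) lies bot.tcp_to_grasp behind it (bot.tcp_to_grasp is the distance from the TCP to the grasp point, in m); z points along the fingers, y is the line along which they close (so a half turn about z gives the same grasp; the last joint's range is limited). The gripper opens to 85 mm and grips with 20 to 120 N. Pads are 22 mm wide; open, the fingers measure 114 mm over their backs; the gripper's body (76 mm by 85 mm) begins 54 mm behind the grasp point. The pads swing forward as they close: fully open they stand 13 mm farther back than shut.
Start: joints at [-1.297, 0.477, 0.022, 1.555, -0.011, 1.109, -0.083], TCP at [0.251, 0.626, 0.231] pointing down, gripper open.
Joint ranges: [-2.96, 2.96], [-0.34, 2.1], [-1.41, 1.46], [0.24, 2.44], [-1.37, 4.51], [0.17, 1.92], [-2.96, 2.96]. Speed limits (rad/s): [2.39, 2.39, 3.14, 3.14, 3.14, 3.14, 3.14].

## Interface

Orientations are given as a unit quaternion [w, x, y, z].
In Python, from station import bot gives the robot as it stands.
- The arm moves only by the tool servo_tool, never from a script. Its argument "motion" is a list that holds one entry, the list of rows, each a list of 7 numbers: the shift along the tool's x, y, z in m, then the turn, a rotation vector about the tool's x, y, z in units of 5 degrees (1.0 is 5 degrees), then the opening, from 0 (shut) to 1 (fully open). A call has 1 to 20 rows; each row is the pose to reach, as a shift and turn from the pose commanded when the call began, along the tool's axes at that moment; what a row does not reach only later rows make up. A row lasts 1/12 s, in which the tool goes at most 41.7 mm and 7.16 degrees, less where a joint would pass 70% of its speed; a pose out of reach is approached as far as the arm can. A call with a gripper value outside its range is refused whole. The fingers move at their own pace and stop on an object; "grip_force" is the grip in N (left out, the last holds). Time passes only in rows, so rows that repeat a pose let the fingers close. It gives the time, the measured TCP pose, the force, the opening and the grip force at its end, in the units of the state.
- bot.get_obs(): the state, without advancing time (a new reading comes with each control period).
- bot.read_camera(name): name is "scene" or "top"; returns a dict with "img" (420x560x3 uint8, red, green, blue), "K" (3x3 intrinsics, pixels), "k1" (the pictures are not rectified: a ray, as slopes to the right and down, at radius r is drawn at 1 + k1 r^2 times it, then the intrinsics apply), "pose" (4x4, takes a point from camera to world coordinates). Camera axes: x right, y down, z forward; pixel columns grow to the right and rows downward; lengths in m; the calibration is good to about 2 mm. A picture is of the moment at which its call begins. There is no depth.
- bot.hand_in(): hands the job in; it is judged then, once.
The state is a dict: "t": time; "q": joint angles; "joint_vel": joint speeds; "joint_torque": joint torques, N m; "eef_pos": TCP position; "tool_rot": TCP orientation; "contact_force": force on the tool from outside, world axes, zero at the start; "torque": the same for the moment, N m; "gripper_width": opening from 0.0 (shut) to 1.0 (fully open); "grasp_force": force on a finger pad.
Only numpy, scipy, OpenCV 4.12 (cv2) and the standard library are available. Lean on these libraries where they do the work, as an engineer would, in place of code of your own. Each camera call takes 0.05 s, during which the arm holds its last target. There are 200 camera calls.

## Working session

There is one attempt and no reset: what is moved stays moved. The work goes in short steps, Python scripts to look and compute and a tool call to move; the robot and the scene stay as the last step left them, time stands still between calls to the robot, and variables do not carry over. Pictures are saved under pics/ and viewed, at most 10 in all, crops included, and the job is handed in when it is done.

Besides the shell and the picture viewer there is one more tool, called after "Request:" as name(argument=value, ...), one argument or row to a line, values as JSON. servo_tool: Moves the arm, as the interface text tells. Its arguments: {"type":"object","properties":{"motion":{"type":"array"},"grip_force":{"type":"number"}},"required":["motion"]}

```bash
mkdir -p pics; cat > h.py <<'E'
import numpy as np,cv2
from station import bot
def cam(n):
    c=bot.read_camera(n); return c
def ray(c,u,v):
    K=np.array(c["K"]);k1=c["k1"]
    d=np.array([(u-K[0,2])/K[0,0],(v-K[1,2])/K[1,1]]);p=d.copy()
    for _ in range(30): p=d/(1+k1*(p@p))
    P=np.array(c["pose"]); return P[:3,3],P[:3,:3]@np.array([p[0],p[1],1])
def atz(c,u,v,z):
    o,d=ray(c,u,v); return o+d*(z-o[2])/d[2]
def proj(c,X):
    P=np.array(c["pose"]);K=np.array(c["K"]);q=P[:3,:3].T@(np.array(X)-P[:3,3]);p=q[:2]/q[2];p=p*(1+c["k1"]*(p@p))
    return K[0,0]*p[0]+K[0,2],K[1,1]*p[1]+K[1,2]
def tri(c1,p1,c2,p2):
    o1,d1=ray(c1,*p1);o2,d2=ray(c2,*p2);d1=d1/np.linalg.norm(d1);d2=d2/np.linalg.norm(d2)
    s=np.linalg.lstsq(np.c_[d1,-d2],o2-o1,rcond=None)[0];a=o1+s[0]*d1;b=o2+s[1]*d2
    return (a+b)/2,np.linalg.norm(a-b)
E
python3 - <<'E'
from h import *
import pickle
for n in("scene","top"):
    c=cam(n);pickle.dump(c,open(n+".pkl","wb"));cv2.imwrite(f"pics/{n}0.png",cv2.resize(c["img"][:,:,::-1],(800,600),interpolation=cv2.INTER_CUBIC))
    print(n,c["K"],c["k1"],c["pose"])
o=bot.get_obs();print(o,bot.tcp_to_grasp)
E
```

```text
scene [[380.81292591   0.         286.22397339]
 [  0.         380.81292591 208.52250655]
 [  0.           0.           1.        ]] 0.023384755698791417 [[ 0.49313841  0.62440843 -0.60574633  1.08917675]
 [ 0.86994533 -0.35146436  0.34593052 -0.25219388]
 [ 0.00310369 -0.69755782 -0.71652178  0.68470379]
 [ 0.          0.          0.          1.        ]]
top [[453.61974841   0.         276.08663   ]
 [  0.         453.61974841 208.6169652 ]
 [  0.           0.           1.        ]] -0.11394823513326686 [[ 0.01480233 -0.98224316  0.18702743  0.39005264]
 [-0.9998024  -0.01702194 -0.01026737  0.03542375]
 [ 0.01326862 -0.18683849 -0.98230103  1.14483188]
 [ 0.          0.          0.          1.        ]]
{'t': 0.1, 'q': array([-1.29707366,  0.47772676,  0.02232465,  1.55634938, -0.01151545,
        1.10930681, -0.08306875]), 'joint_vel': array([ 3.37109836e-05,  7.54097171e-04, -1.83024763e-04, -2.59858473e-03,
       -1.21475535e-03,  7.28675293e-04,  1.12405486e-03]), 'joint_torque': array([ 4.87242345e-03, -5.97764397e+01,  1.61395267e+00, -2.81956387e+01,
        1.28587030e-02,  5.06766155e-03, -1.98865632e-05]), 'eef_pos': array([0.25130918, 0.6258944 , 0.23041769]), 'tool_rot': array([-1.08766161e-04,  1.89724028e-01,  9.81837106e-01, -8.24202591e-04]), 'contact_force': array([-0.80769583, -0.76497475, -0.99518654]), 'torque': array([-0.00287376, -0.01442668,  0.0300971 ]), 'grasp_force': 0.0, 'gripper_width': 0.9968205303138993} 0.0187
```

View pics/top0.png

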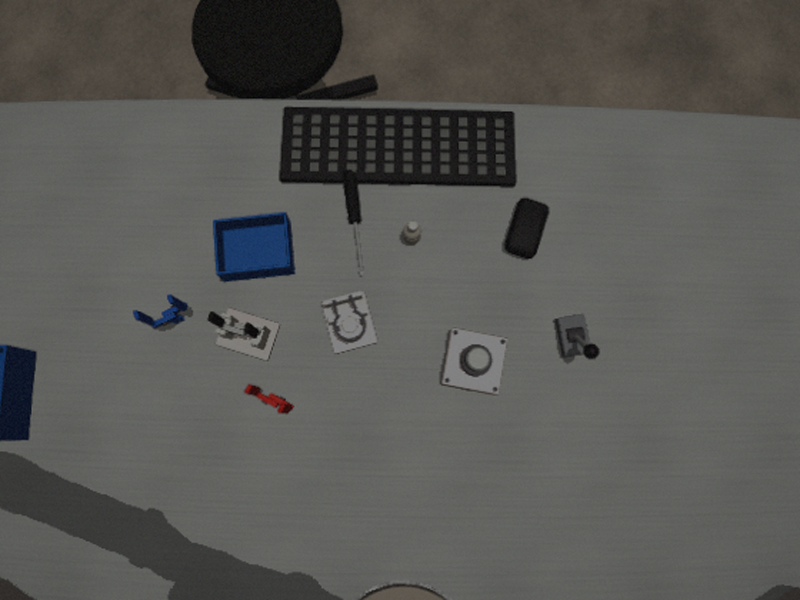

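View pics/scene0.png

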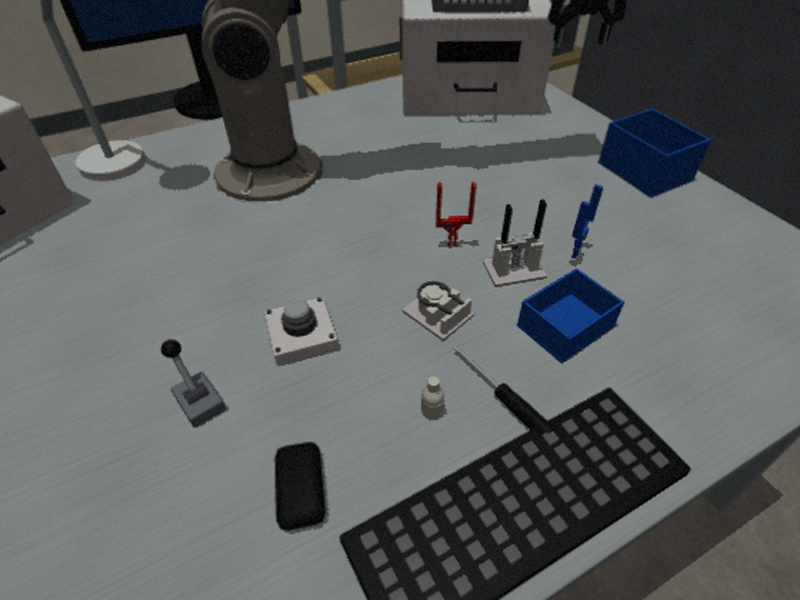

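The pictures show three pliers. In the top view they are blue at (160,313), red at (270,398) and black-handled in the white holder at (235,330). Only the black pair in the holder fits the description. The ring nest is at (348,322), the stub at (475,360) and the isolator at (575,340). Next I'll view enlarged crops to confirm.

```bash
python3 - <<'E'
import pickle,cv2,numpy as np
def comp(n,cs,out):
    c=pickle.load(open(n+".pkl","rb"));im=cv2.convertScaleAbs(c["img"][:,:,::-1],alpha=1.5)
    t=[]
    for (u,v) in cs:
        x0,y0=u-40,v-30
        a=cv2.resize(im[y0:y0+60,x0:x0+80],(400,300),interpolation=cv2.INTER_CUBIC)
        for k in range(0,80,10): cv2.putText(a,str(x0+k),(k*5,8),0,.3,(0,255,255));cv2.line(a,(k*5,10),(k*5,14),(0,255,255))
        for k in range(0,60,10): cv2.putText(a,str(y0+k),(0,k*5+4),0,.3,(0,255,0))
        t.append(a)
    cv2.imwrite(out,np.vstack([np.hstack(t[:2]),np.hstack(t[2:])]))
comp("top",[(170,232),(245,225),(332,252),(404,236)],"pics/ctop.png")
comp("scene",[(363,170),(307,215),(210,228),(137,267)],"pics/cscene.png")
E
```

```text
(no output)
```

View pics/ctop.png

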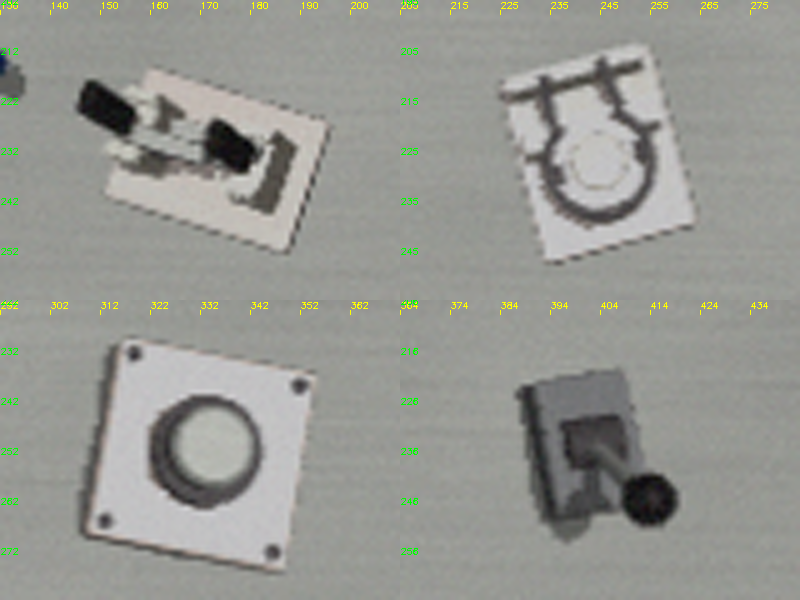

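View pics/cscene.png

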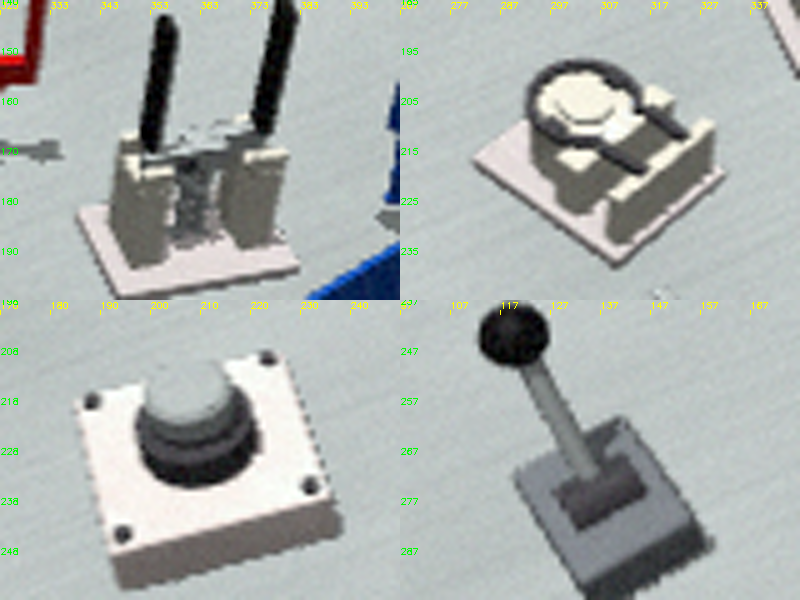

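The crops confirm it: the black pliers are in the white holder (handle tops near top px (148,220) and (175,231)). The ring's ears point up in the top image, with the boss at about (244,227). The stub is at (334,252). The isolator lever leans toward the robot, with its ball at (414,246).

```bash
cat >> h.py <<'E'
import pickle
T=lambda n:pickle.load(open(n+".pkl","rb"))
def tile(o,pts): return [(o[0]+x/5-.4,o[1]+y/5-.4) for x,y in pts]
E
python3 - <<'E'
from h import *
np.set_printoptions(precision=4,suppress=True)
t,s=T("top"),T("scene")
D={
"holder8":((130,202),[(329,122),(288,252),(105,195)],(323,140),[(78,212),(122,298),(299,267)],.008),
"nest8":((205,195),[(100,85),(247,43),(294,222),(147,262)],(267,185),[(73,160),(214,261),(325,173)],.008),
"boss45":((205,195),[(198,160)],(267,185),[(173,105)],.045),
"screws30":((292,222),[(135,54),(300,86),(272,252),(105,221)],(170,198),[(93,101),(268,58),(311,186),(123,234)],.030),
"stubtop69":((292,222),[(213,143)],(170,198),[(189,88)],.069),
"iso25":((364,206),[(133,83),(222,70),(245,205),(153,218)],(97,237),[(115,173),(222,118),(302,237),(187,285)],.025)}
for k,(a,p,b,q,z) in D.items():
    print(k);P=[atz(t,*u,z)[:2] for u in tile(a,p)];Q=[atz(s,*u,z)[:2] for u in tile(b,q)]
    print(" T",*P);print(" S",*Q)
bt=tile((364,206),[(250,200)])[0];bs=tile((97,237),[(115,33)])[0]
print("ball",tri(t,bt,s,bs))
# handles: dark blobs
for n,c,box in(("top",t,(140,212,185,240)),("scene",s,(345,130,390,176))):
    x0,y0,x1,y1=box;g=c["img"][y0:y1,x0:x1].max(2)
    m=(g<45).astype(np.uint8);_,L,st,ce=cv2.connectedComponentsWithStats(m)
    for i in range(1,len(st)):
        if st[i,4]>15:
            ys,xs=np.nonzero(L==i);r=cv2.minAreaRect(np.c_[xs,ys].astype(np.float32));print(n,st[i],cv2.boxPoints(r)+[x0,y0])
E
```

```text
holder8
 T [0.5581 0.2275] [0.4917 0.2452] [0.5186 0.34  ]
 S [0.4992 0.2436] [0.5641 0.2254] [0.5902 0.3184]
nest8
 T [0.5965 0.1546] [0.6196 0.0802] [0.528  0.0544] [0.5065 0.1278]
 S [0.5349 0.0504] [0.6228 0.0762] [0.6021 0.1522]
boss45
 T [0.5533 0.1014]
 S [0.5573 0.0922]
screws30
 T [ 0.544  -0.0827] [ 0.5292 -0.165 ] [ 0.447  -0.1501] [ 0.4611 -0.0679]
 S [ 0.4496 -0.1507] [ 0.4637 -0.0686] [ 0.5474 -0.0832] [ 0.5322 -0.1661]
stubtop69
 T [ 0.4964 -0.1158]
 S [ 0.501  -0.1172]
iso25
 T [ 0.5733 -0.265 ] [ 0.5807 -0.3113] [ 0.5121 -0.3206] [ 0.5051 -0.2732]
 S [ 0.5198 -0.3238] [ 0.5134 -0.2783] [ 0.5885 -0.2658] [ 0.588  -0.3114]
ball (array([ 0.5075, -0.302 ,  0.0901]), np.float64(0.0008865161302120068))
top [ 6  6 11 11 74] [[144.1538 222.7692]
 [147.6923 217.4615]
 [157.6154 224.0769]
 [154.0769 229.3846]]
top [31 14 10 11 67] [[169.6724 232.431 ]
 [172.6724 225.431 ]
 [181.6035 229.2586]
 [178.6035 236.2586]]
scene [ 28  10   9  27 120] [[372.1561 165.6049]
 [377.7463 139.5171]
 [382.1854 140.4683]
 [376.5951 166.5561]]
scene [  6  13   7  28 109] [[350.06 169.58]
 [353.9  142.7 ]
 [357.96 143.28]
 [354.12 170.16]]
```

Request:
servo_tool(
  motion=[
    [[-0.2, -0.21, -0.02, 0, 0, -1, 0], [-0.464, -0.488, -0.02, 0, 0, -5.9, 0], [-0.464, -0.488, -0.02, 0, 0, -5.9, 0], [-0.464, -0.488, -0.02, 0, 0, -5.9, 0], [-0.464, -0.488, -0.02, 0, 0, -5.9, 0], [-0.464, -0.488, -0.02, 0, 0, -5.9, 0], [-0.464, -0.488, -0.02, 0, 0, -5.9, 0], [-0.464, -0.488, -0.02, 0, 0, -5.9, 0], [-0.464, -0.488, -0.02, 0, 0, -5.9, 0], [-0.464, -0.488, -0.02, 0, 0, -5.9, 0], [-0.464, -0.488, -0.02, 0, 0, -5.9, 0], [-0.464, -0.488, -0.02, 0, 0, -5.9, 0], [-0.464, -0.488, -0.02, 0, 0, -5.9, 0], [-0.464, -0.488, -0.02, 0, 0, -5.9, 0], [-0.464, -0.488, -0.02, 0, 0, -5.9, 0], [-0.464, -0.488, -0.02, 0, 0, -5.9, 0], [-0.464, -0.488, -0.02, 0, 0, -5.9, 0], [-0.464, -0.488, -0.02, 0, 0, -5.9, 0]],
  ],
)

```text
t: 1.6
eef_pos: [0.5007, -0.003, 0.2512]
tool_rot: [0.0, -0.063, 0.998, -0.001]
contact_force: [0.3, 0.7, 0.1]
gripper_width: 0.0
grasp_force: 0.0
```

```bash
cat >> h.py <<'E'
from scipy.spatial.transform import Rotation as Ro
def to(p,yaw=None):
    """tool shift and z-turn (units) to world TCP p with tool y at world angle yaw deg"""
    o=bot.get_obs();w,x,y,z=o["tool_rot"];R=Ro.from_quat([x,y,z,w]).as_matrix()
    print("t",round(o["t"],2),"pos",o["eef_pos"].round(4),"yaw",round(np.degrees(np.arctan2(R[1,1],R[0,1])),2),"tilt",R[2].round(4),"F",o["contact_force"].round(2),"w",round(float(o["gripper_width"]),3),"gf",o["grasp_force"])
    if yaw is not None:
        a=np.radians(yaw);Rt=np.c_[[np.sin(a)*-1*-1,-np.cos(a),0],[np.cos(a),np.sin(a),0],[0,0,-1]]
        if np.linalg.det(Rt)<0: Rt[:,0]*=-1
        rv=Ro.from_matrix(R.T@Rt).as_rotvec(degrees=True)/5
    else: rv=np.zeros(3)
    print("shift",(R.T@(np.array(p)-o["eef_pos"])).round(4),"turn",rv.round(2))
E
python3 - <<'E'
from h import *
to([.455,-.309,.25],97.5);to([.455,-.309,.078],97.5)
t,s=T("top"),T("scene")
for p in [(.5496,.3113,.15),(.5334,.2535,.15)]: print(proj(t,p),proj(s,p))
E
```

```text
t 1.6 pos [ 0.5007 -0.003   0.2512] yaw 97.24 tilt [ 1.0e-04 -1.1e-03 -1.0e+00] F [0.32 0.71 0.13] w 0.0 gf 0.0
shift [ 0.0839 -0.2978  0.0015] turn [-0.01 -0.   -0.05]
t 1.6 pos [ 0.5007 -0.003   0.2512] yaw 97.24 tilt [ 1.0e-04 -1.1e-03 -1.0e+00] F [0.32 0.71 0.13] w 0.0 gf 0.0
shift [ 0.0839 -0.2976  0.1735] turn [-0.01 -0.   -0.05]
(np.float64(147.81089409242196), np.float64(219.5635957431044)) (np.float64(380.0462762514292), np.float64(140.20966355383845))
(np.float64(172.98189665171444), np.float64(227.22928004274723)) (np.float64(356.20955130955855), np.float64(143.8280393179686))
```

Request:
servo_tool(
  motion=[
    [[0.084, -0.298, 0, 0, 0, 0, 0], [0.084, -0.298, 0, 0, 0, 0, 0], [0.084, -0.298, 0, 0, 0, 0, 0], [0.084, -0.298, 0, 0, 0, 0, 0], [0.084, -0.298, 0, 0, 0, 0, 0], [0.084, -0.298, 0, 0, 0, 0, 0], [0.084, -0.298, 0, 0, 0, 0, 0], [0.084, -0.298, 0, 0, 0, 0, 0], [0.084, -0.298, 0.174, 0, 0, 0, 0], [0.084, -0.298, 0.174, 0, 0, 0, 0], [0.084, -0.298, 0.174, 0, 0, 0, 0], [0.084, -0.298, 0.174, 0, 0, 0, 0], [0.084, -0.298, 0.174, 0, 0, 0, 0], [0.084, -0.298, 0.174, 0, 0, 0, 0]],
  ],
)

```text
t: 2.77
eef_pos: [0.4551, -0.3032, 0.0749]
tool_rot: [-0.003, -0.067, 0.998, 0.002]
contact_force: [0.1, -0.6, 0.9]
gripper_width: -0.002
grasp_force: 0.0
```

```bash
python3 - <<'E'
from h import *
a=np.radians(7.5);c=np.array([.546,-.296]);e=c+.010*np.array([np.cos(a),np.sin(a)])
to([*e,.078],97.5)
E
```

```text
t 2.77 pos [ 0.4551 -0.3032  0.0749] yaw 97.72 tilt [ 0.0053  0.0043 -1.    ] F [ 0.1  -0.63  0.87] w -0.002 gf 0.0
shift [-0.101  -0.0051 -0.0037] turn [ 0.05 -0.06  0.04]
```

Request:
servo_tool(
  motion=[
    [[-0.01, 0, -0.003, 0, 0, 0, 0], [-0.025, 0, -0.003, 0, 0, 0, 0], [-0.037, 0, -0.003, 0, 0, 0, 0], [-0.049, 0, -0.003, 0, 0, 0, 0], [-0.061, 0, -0.003, 0, 0, 0, 0], [-0.073, 0, -0.003, 0, 0, 0, 0], [-0.085, 0, -0.003, 0, 0, 0, 0], [-0.094, 0, -0.003, 0, 0, 0, 0], [-0.1, 0, -0.003, 0, 0, 0, 0], [-0.103, 0, -0.003, 0, 0, 0, 0], [-0.103, 0, -0.003, 0, 0, 0, 0], [-0.103, 0, -0.003, 0, 0, 0, 0]],
  ],
)

```text
t: 3.77
eef_pos: [0.5585, -0.2924, 0.0802]
tool_rot: [0.0, -0.066, 0.998, -0.0]
contact_force: [-0.4, -1.2, 0.9]
gripper_width: -0.002
grasp_force: 0.0
```

```bash
python3 - <<'E'
from h import *
to([.5,-.2,.25],97.5)
cs=[cam("top"),cam("scene")]
a=cs[0]["img"][200:275,364:464,::-1];b=cs[1]["img"][225:300,90:190,::-1]
cv2.imwrite("pics/iso.png",cv2.convertScaleAbs(cv2.resize(np.hstack([a,b]),(800,300),interpolation=cv2.INTER_CUBIC),alpha=1.5))
E
```

```text
t 3.77 pos [ 0.5585 -0.2924  0.0802] yaw 97.6 tilt [-1.e-04 -2.e-04 -1.e+00] F [-0.42 -1.17  0.92] w -0.002 gf 0.0
shift [ 0.0458  0.0993 -0.1698] turn [-0.    0.    0.02]
```

View pics/iso.png

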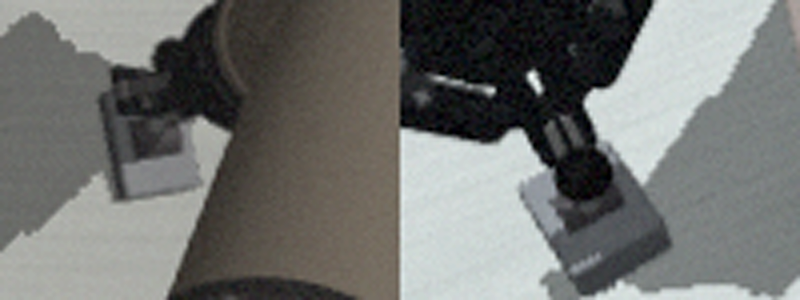

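The scene tile shows the ball on the far side, at (135,268) in original pixels. I'll compare that with the position expected for each lever angle.

```bash
python3 - <<'E'
from h import *
s=T("scene");a=np.radians(7.5);d=np.array([np.cos(a),np.sin(a)])
for v in(0,.7,.8,.9,1.0):
    b=np.array([.5475,-.296])+.08*np.sin(v-.5)*d;print(v,proj(s,[*b,.022+.08*np.cos(v-.5)]))
E
```

```text
0 (np.float64(119.75655036987723), np.float64(243.05136249388121))
0.7 (np.float64(128.81770322424714), np.float64(258.1891629220826))
0.8 (np.float64(130.66938819585874), np.float64(261.4788701181608))
0.9 (np.float64(132.6033699841116), np.float64(264.95354376643144))
1.0 (np.float64(134.59535018096815), np.float64(268.570075411041))
```

Request:
servo_tool(
  motion=[
    [[0.04, 0, 0, 0, 0, 0, 0], [0.046, 0, -0.04, 0, 0, 0, 0], [0.046, 0.03, -0.08, 0, 0, 0, 0], [0.046, 0.06, -0.12, 0, 0, 0, 0.3], [0.046, 0.099, -0.17, 0, 0, 0, 1], [0.046, 0.14, -0.17, 0, 0, 0, 1], [0.046, 0.18, -0.17, 0, 0, 0, 1], [0.046, 0.22, -0.17, 0, 0, 0, 1], [0.046, 0.26, -0.17, 0, 0, 0, 1], [0.046, 0.3, -0.17, 0, 0, 0, 1], [0.046, 0.3, -0.17, 0, 0, 0, 1], [0.046, 0.3, -0.17, 0, 0, 0, 1]],
  ],
)

```text
t: 4.87
eef_pos: [0.4725, 0.0045, 0.2506]
tool_rot: [0.0, -0.07, 0.998, 0.001]
contact_force: [-0.0, -0.6, 0.1]
gripper_width: 0.998
grasp_force: 0.0
```

```bash
python3 - <<'E'
from h import *
to([.5415,.2824,.25],74.4)
E
```

```text
t 4.87 pos [0.4725 0.0045 0.2506] yaw 98.08 tilt [-9.0e-04  2.3e-03 -1.0e+00] F [-0.   -0.59  0.06] w 0.998 gf 0.0
shift [-0.1074  0.2654  0.0013] turn [0.03 0.01 4.74]
```

Request:
servo_tool(
  motion=[
    [[-0.107, 0.266, 0, 0, 0, 4.7, 1], [-0.107, 0.266, 0, 0, 0, 4.7, 1], [-0.107, 0.266, 0, 0, 0, 4.7, 1], [-0.107, 0.266, 0, 0, 0, 4.7, 1], [-0.107, 0.266, 0, 0, 0, 4.7, 1], [-0.107, 0.266, 0, 0, 0, 4.7, 1], [-0.107, 0.266, 0, 0, 0, 4.7, 1], [-0.107, 0.266, 0, 0, 0, 4.7, 1], [-0.107, 0.266, 0, 0, 0, 4.7, 1], [-0.107, 0.266, 0, 0, 0, 4.7, 1], [-0.107, 0.266, 0, 0, 0, 4.7, 1]],
  ],
)

```text
t: 5.78
eef_pos: [0.5444, 0.2744, 0.2504]
tool_rot: [0.0, 0.14, 0.99, -0.0]
contact_force: [-1.1, -0.0, 0.3]
gripper_width: 0.996
grasp_force: 0.0
```

```bash
python3 - <<'E'
from h import *
to([.5415,.2824,.103],74.4)
E
```

```text
t 5.78 pos [0.5444 0.2744 0.2504] yaw 73.95 tilt [-4.e-04 -8.e-04 -1.e+00] F [-1.13 -0.03  0.25] w 0.996 gf 0.0
shift [0.0051 0.0069 0.1474] turn [-0.01  0.   -0.09]
```

Request:
servo_tool(
  motion=[
    [[0, 0, 0, 0, 0, -0.1, 1], [0, 0, 0, 0, 0, -0.1, 1], [0, 0, 0, 0, 0, -0.1, 1]],
  ],
)

```text
t: 6.03
eef_pos: [0.5442, 0.2759, 0.2506]
tool_rot: [0.0, 0.134, 0.991, 0.0]
contact_force: [0.1, -0.9, 0.9]
gripper_width: 1.004
grasp_force: 0.0
```

```bash
python3 - <<'E'
from h import *
to([.5415,.2824,.103],74.4)
E
```

```text
t 6.03 pos [0.5442 0.2759 0.2506] yaw 74.54 tilt [-2.e-04  3.e-04 -1.e+00] F [ 0.12 -0.85  0.88] w 1.004 gf 0.0
shift [0.0043 0.0055 0.1476] turn [0.   0.   0.03]
```

Request:
servo_tool(
  motion=[
    [[0.0045, 0.0055, 0, 0, 0, 0, 1], [0.0045, 0.0055, 0.03, 0, 0, 0, 1], [0.0045, 0.0055, 0.06, 0, 0, 0, 1], [0.0045, 0.0055, 0.08, 0, 0, 0, 1], [0.0045, 0.0055, 0.1, 0, 0, 0, 1], [0.0045, 0.0055, 0.115, 0, 0, 0, 1], [0.0045, 0.0055, 0.13, 0, 0, 0, 1], [0.0045, 0.0055, 0.14, 0, 0, 0, 1], [0.0045, 0.0055, 0.1476, 0, 0, 0, 1], [0.0045, 0.0055, 0.1476, 0, 0, 0, 1], [0.0045, 0.0055, 0.1476, 0, 0, 0, 1]],
  ],
)

```text
t: 6.95
eef_pos: [0.5412, 0.2836, 0.1029]
tool_rot: [0.0, 0.134, 0.991, 0.0]
contact_force: [0.8, 0.2, -0.1]
gripper_width: 1.0
grasp_force: 0.0
```

```bash
python3 - <<'E'
from h import *
to([.5415,.2824,.103],74.4)
cs=[cam("top"),cam("scene")]
a=cs[0]["img"][190:265,130:230,::-1];b=cs[1]["img"][110:185,310:410,::-1]
cv2.imwrite("pics/grip.png",cv2.convertScaleAbs(cv2.resize(np.hstack([a,b]),(800,300),interpolation=cv2.INTER_CUBIC),alpha=1.6))
E
```

```text
t 6.95 pos [0.5412 0.2836 0.1029] yaw 74.63 tilt [-0.e+00  1.e-04 -1.e+00] F [ 0.83  0.24 -0.14] w 1.0 gf 0.0
shift [-0.0006 -0.0011 -0.0001] turn [0.   0.   0.05]
```

View pics/grip.png

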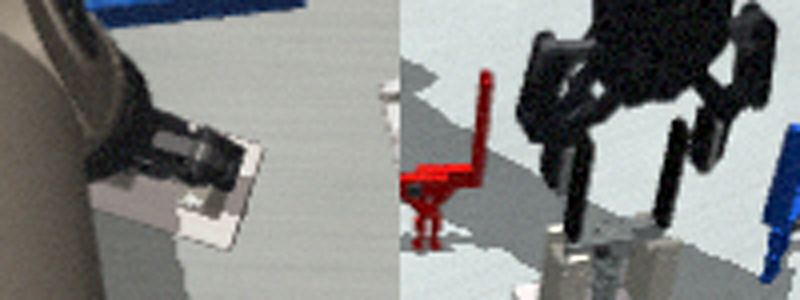

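Request:
servo_tool(
  motion=[
    [[0, 0, 0, 0, 0, 0, 0.9], [0, 0, 0, 0, 0, 0, 0.82], [0, 0, 0, 0, 0, 0, 0.77], [0, 0, 0, 0, 0, 0, 0.75], [0, 0, 0, 0, 0, 0, 0.75], [0, 0, 0, 0, 0, 0, 0.75], [0, 0, 0, 0, 0, 0, 0.75]],
  ],
  grip_force=40,
)

```text
t: 7.63
eef_pos: [0.542, 0.2837, 0.1043]
tool_rot: [0.001, 0.134, 0.991, 0.001]
contact_force: [-0.7, 0.2, 8.4]
gripper_width: 0.75
grasp_force: 11.0
```

```bash
python3 - <<'E'
from h import *
to([.5415,.2824,.103],74.4)
E
```

```text
t 7.63 pos [0.542  0.2837 0.1043] yaw 74.61 tilt [-0.0014  0.0018 -1.    ] F [-0.7   0.21  8.41] w 0.75 gf 11.026234924793243
shift [ 0.0001 -0.0014  0.0013] turn [0.02 0.02 0.04]
```

Request:
servo_tool(
  motion=[
    [[0, 0, 0, 0, 0, 0, 0.765], [0, 0, 0, 0, 0, 0, 0.765], [0, 0, -0.01, 0, 0, 0, 0.765], [0, 0, -0.02, 0, 0, 0, 0.765], [0, 0, -0.03, 0, 0, 0, 0.765], [0, 0, -0.045, 0, 0, 0, 0.765], [0, 0, -0.06, 0, 0, 0, 0.765], [0, 0, -0.08, 0, 0, 0, 0.765], [0, 0, -0.1, 0, 0, 0, 0.765], [0, 0, -0.1, 0, 0, 0, 0.765], [0, 0, -0.1, 0, 0, 0, 0.765], [0, 0, -0.1, 0, 0, 0, 0.765]],
  ],
)

```text
t: 8.63
eef_pos: [0.5405, 0.2832, 0.2022]
tool_rot: [-0.0, 0.134, 0.991, -0.0]
contact_force: [0.1, -0.7, -2.7]
gripper_width: 0.767
grasp_force: 8.5
```

```bash
python3 - <<'E'
from h import *
to([.5906,.11,.203],106.2)
E
```

```text
t 8.63 pos [0.5405 0.2832 0.2022] yaw 74.63 tilt [ 7.e-04 -5.e-04 -1.e+00] F [ 0.08 -0.69 -2.71] w 0.767 gf 8.5379558801651
shift [-0.0942 -0.1538 -0.0008] turn [-0.   -0.01 -6.31]
```

Request:
servo_tool(
  motion=[
    [[-0.01, -0.017, 0, 0, 0, -0.6, 0.765], [-0.027, -0.045, 0, 0, 0, -1.8, 0.765], [-0.044, -0.072, 0, 0, 0, -2.9, 0.765], [-0.061, -0.1, 0, 0, 0, -4.1, 0.765], [-0.075, -0.123, 0, 0, 0, -5, 0.765], [-0.086, -0.14, 0, 0, 0, -5.8, 0.765], [-0.092, -0.15, 0, 0, 0, -6.2, 0.765], [-0.094, -0.154, 0, 0, 0, -6.3, 0.765], [-0.094, -0.154, 0, 0, 0, -6.3, 0.765], [-0.094, -0.154, 0, 0, 0, -6.3, 0.765], [-0.094, -0.154, 0, 0, 0, -6.3, 0.765], [-0.094, -0.154, 0, 0, 0, -6.3, 0.765]],
  ],
)

```text
t: 9.63
eef_pos: [0.5904, 0.1117, 0.2024]
tool_rot: [-0.0, -0.141, 0.99, 0.0]
contact_force: [-0.5, -0.5, -2.1]
gripper_width: 0.764
grasp_force: 8.5
```

```bash
python3 - <<'E'
from h import *
to([.5906,.11,.160],106.2)
E
```

```text
t 9.63 pos [0.5904 0.1117 0.2024] yaw 106.23 tilt [ 5.e-04  6.e-04 -1.e+00] F [-0.52 -0.48 -2.07] w 0.764 gf 8.53972613811493
shift [ 0.0003 -0.0017  0.0424] turn [ 0.01 -0.01  0.01]
```

Request:
servo_tool(
  motion=[
    [[0, -0.0015, 0.015, 0, 0, 0, 0.765], [0, -0.0015, 0.03, 0, 0, 0, 0.765], [0, -0.0015, 0.04, 0, 0, 0, 0.765], [0, -0.0015, 0.044, 0, 0, 0, 0.765], [0, -0.0015, 0.044, 0, 0, 0, 0.765], [0, -0.0015, 0.044, 0, 0, 0, 0.765]],
  ],
)

```text
t: 10.13
eef_pos: [0.5914, 0.1089, 0.1589]
tool_rot: [0.0, -0.14, 0.99, 0.0]
contact_force: [0.8, 0.2, -1.7]
gripper_width: 0.763
grasp_force: 8.5
```

```bash
python3 - <<'E'
from h import *
to([.5906,.11,.160],106.2)
cs=[cam("top"),cam("scene")]
for n,c in zip(("top","scene"),cs): pickle.dump(c,open(n+"2.pkl","wb"))
a=cs[0]["img"][180:255,190:290,::-1];b=cs[1]["img"][155:230,255:355,::-1]
m=lambda x:cv2.convertScaleAbs(cv2.resize(x,(800,600),interpolation=cv2.INTER_CUBIC),alpha=1.7)
im=m(b);
for k in range(0,100,10): cv2.putText(im,str(255+k),(k*8,8),0,.3,(0,0,255))
for k in range(0,75,5): cv2.putText(im,str(155+k),(0,k*8+4),0,.3,(0,0,255))
im[:225,500:800]=cv2.resize(m(a),(300,225))
cv2.imwrite("pics/over.png",im)
E
```

```text
t 10.13 pos [0.5914 0.1089 0.1589] yaw 106.14 tilt [-1.e-04  1.e-04 -1.e+00] F [ 0.76  0.23 -1.72] w 0.763 gf 8.538838326931
shift [ 0.0005  0.0013 -0.0011] turn [ 0.    0.   -0.01]
```

View pics/over.png

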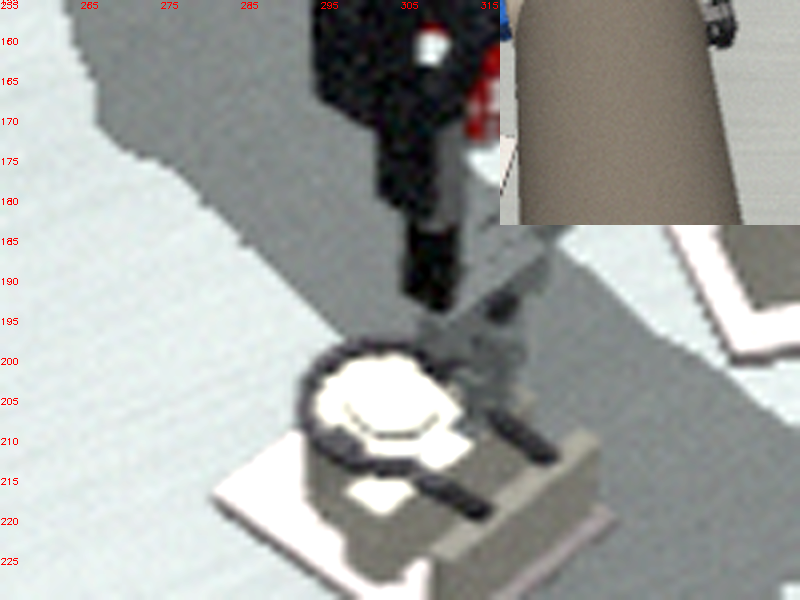

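The scene view shows the jaws hanging above and behind the gap, with tips near px (316,204) and the gap middle near (315,212). The arm hides this area from the top camera. I'll overlay models of the pliers and ring for a precise offset.

```bash
cat > ov.py <<'E'
from h import *
def overlay(c,tcp,yawy,tz,s,ring,ryaw,box,out,sc):
    x0,y0,w,h=box
    im=cv2.convertScaleAbs(cv2.resize(c["img"][y0:y0+h,x0:x0+w,::-1],(w*sc,h*sc),interpolation=cv2.INTER_CUBIC),alpha=1.8)
    def pl(P,col):
        q=np.array([proj(c,p) for p in P]);q=((q-[x0,y0]+.5)*sc).astype(int);cv2.polylines(im,[q.reshape(-1,1,2)],False,col,1)
    a=np.radians(yawy);Y=np.array([np.cos(a),np.sin(a),0]);X=np.array([np.sin(a),-np.cos(a),0]);o=np.array([tcp[0],tcp[1],tz])
    L=lambda x,y,z:o+X*x+Y*y+np.array([0,0,z])
    for g in(1,-1):
        pr=[(9.5,0),(9.5,3),(7,3),(7,17),(9.5,17),(9.5,23),(7,23)]
        pl([L(0,0,0)]+[L(0,g*(y+s*500)/1000,z/1000) for y,z in pr],(0,0,255))
    b=np.radians(ryaw);RX=np.array([np.cos(b),np.sin(b),0]);RY=np.array([-np.sin(b),np.cos(b),0])
    r=lambda x,y,z:np.array([*ring,0])+RX*x+RY*y+np.array([0,0,z])
    t=np.linspace(0,6.28,60)
    pl([r(.028*np.cos(k),.028*np.sin(k),.044) for k in t],(0,200,0));pl([r(.014*np.cos(k),.014*np.sin(k),.045) for k in t],(0,200,0))
    for g in(1,-1): pl([r(.024,.013*g,.044),r(.05,.013*g,.044)],(0,200,0))
    pl([r(.053,-.034,.04),r(.053,.034,.04),r(.045,.034,.04)],(255,100,0))
    pl([r(-.038,-.04,.008),r(.058,-.04,.008),r(.058,.04,.008)],(255,100,0))
    cv2.imwrite(out,im)
E
python3 - <<'E'
from ov import *
c=T("scene2");overlay(c,(.5914,.1089),106.14,.0654,.003,(.556,.1),16.2,(285,185,48,36),"pics/ov1.png",16)
E
```

```text
(no output)
```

View pics/ov1.png

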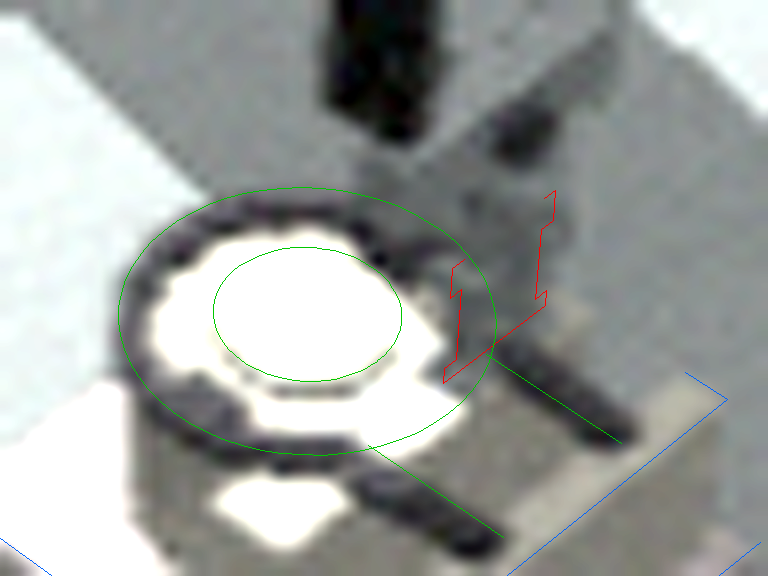

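The overlay fits to about 1 mm: ring circle, ears (near tip (500,540), far tip (620,440)) and jaws (toe near (440,380)). A numeric brightness profile across the jaws should refine the cross-gap offset.

```bash
python3 - <<'E'
from h import *
c=T("scene2");g=c["img"].astype(np.float32).mean(2)
a=np.radians(106.14);Y=np.array([np.cos(a),np.sin(a),0])
def prof(o,Yv,ys):
    q=np.array([proj(c,o+Yv*y/1000) for y in ys],np.float32);return cv2.remap(g,q[:,0].reshape(1,-1),q[:,1].reshape(1,-1),cv2.INTER_LINEAR)[0].astype(int)
ys=np.arange(-18,19,1.5);print(ys)
for z in(-4,-2,0,1.5,3,6,10,14,18,21,25): print(z,prof(np.array([.5914,.1089,.0654+z/1000]),Y,ys))
b=np.radians(16.2);RX=np.array([np.cos(b),np.sin(b),0]);RY=np.array([-np.sin(b),np.cos(b),0])
ys=np.arange(-28,29,1.5);print(ys)
for x in(.038,.04,.042,.044,.047): print("ring",x,prof(np.array([.556,.1,.044])+RX*x,RY,ys))
E
```

```text
[-18.  -16.5 -15.  -13.5 -12.  -10.5  -9.   -7.5  -6.   -4.5  -3.   -1.5
   0.    1.5   3.    4.5   6.    7.5   9.   10.5  12.   13.5  15.   16.5
  18. ]
-4 [170 171 173 171 169 144 105  72  68  66  63  59  49  36  33  38  44  51
  60  66  69  74  81  85  82]
-2 [172 174 173 163 143 107  79  71  68  62  58  55  44  36  38  46  50  58
  61  64  69  77  81  83  80]
0 [176 172 164 145 109  81  71  66  59  55  52  48  41  44  50  53  52  55
  57  64  73  79  80  81  79]
1.5 [173 166 152 117  80  66  65  58  54  52  49  46  48  54  56  51  51  54
  59  68  75  76  78  80  79]
3 [168 153 124  86  65  66  59  53  52  50  49  51  57  57  53  50  51  56
  62  68  71  73  77  79  78]
6 [144 117 107  93  80  73  49  48  50  52  54  54  52  51  50  51  53  56
  59  62  67  73  76  75  76]
10 [154 148 141 132  97  64  49  50  49  49  50  50  51  51  50  48  50  53
  57  60  62  63  64  69  77]
14 [163 154 123  88  71  59  51  49  49  55  58  59  54  52  48  46  49  50
  55  59  61  60  63  72  80]
18 [136 100  85  75  63  54  57  65  64  57  53  52  50  47  47  48  52  55
  55  53  59  66  73  78
[... 364 characters left out ...]
 14.   15.5  17.   18.5  20.   21.5  23.   24.5
  26.   27.5]
ring 0.038 [69 69 67 62 49 32 26 27 29 34 45 61 70 70 69 68 68 67 69 70 68 68 68 67
 63 50 32 26 31 36 40 51 66 75 78 79 80 80]
ring 0.04 [70 69 67 65 58 41 30 29 30 34 46 60 66 67 68 68 68 70 71 69 68 68 66 66
 65 55 39 29 30 34 39 51 67 76 79 80 80 80]
ring 0.042 [70 68 66 63 54 39 29 28 30 35 46 59 65 68 70 70 69 67 66 66 70 69 67 66
 62 51 38 31 31 34 41 55 74 81 80 82 81 81]
ring 0.044 [68 66 67 65 58 42 26 25 28 33 43 56 66 69 71 71 69 67 64 65 68 67 67 67
 63 46 32 27 30 34 43 59 72 79 80 81 81 81]
ring 0.047 [81 82 83 84 69 41 22 22 27 29 38 60 72 78 82 83 82 80 79 78 78 81 82 82
 69 48 23 23 29 35 48 64 80 86 88 90 89 88]
```

Request:
servo_tool(
  motion=[
    [[0, 0.0015, 0, 0, 0, 0, 0.765], [0, 0.0015, 0, 0, 0, 0, 0.765], [0, 0.0015, 0.01, 0, 0, 0, 0.765], [0, 0.0015, 0.015, 0, 0, 0, 0.765], [0, 0.0015, 0.018, 0, 0, 0, 0.765], [0, 0.0015, 0.02, 0, 0, 0, 0.765], [0, 0.0015, 0.022, 0, 0, 0, 0.765], [0, 0.0015, 0.023, 0, 0, 0, 0.765], [0, 0.0015, 0.024, 0, 0, 0, 0.765], [0, 0.0015, 0.024, 0, 0, 0, 0.765]],
  ],
)

```text
t: 11.07
eef_pos: [0.5909, 0.11, 0.1346]
tool_rot: [-0.0, -0.14, 0.99, 0.0]
contact_force: [0.2, 0.1, -2.6]
gripper_width: 0.768
grasp_force: 8.5
```

```bash
python3 - <<'E'
from h import *
to([.5906,.11,.127],106.2)
E
```

```text
t 11.07 pos [0.5909 0.11   0.1346] yaw 106.12 tilt [ 1.e-04  0.e+00 -1.e+00] F [ 0.21  0.1  -2.62] w 0.768 gf 8.539006412029266
shift [0.0003 0.0001 0.0076] turn [ 0.   -0.   -0.02]
```

Request:
servo_tool(
  motion=[
    [[0, 0, 0.001, 0, 0, 0, 0.765], [0, 0, 0.002, 0, 0, 0, 0.765], [0, 0, 0.003, 0, 0, 0, 0.765], [0, 0, 0.004, 0, 0, 0, 0.765], [0, 0, 0.004, 0, 0, 0, 0.765], [0, 0, 0.004, 0, 0, 0, 0.765]],
  ],
)

```text
t: 11.57
eef_pos: [0.5908, 0.11, 0.1306]
tool_rot: [-0.0, -0.14, 0.99, -0.0]
contact_force: [0.3, 0.0, -1.3]
gripper_width: 0.766
grasp_force: 8.5
```

```bash
python3 - <<'E'
from h import *
to([.5906,.11,.127],106.2)
E
```

```text
t 11.57 pos [0.5908 0.11   0.1306] yaw 106.12 tilt [ 2.e-04 -0.e+00 -1.e+00] F [ 0.3   0.   -1.29] w 0.766 gf 8.53908196091652
shift [0.0002 0.0001 0.0036] turn [-0.   -0.   -0.02]
```

Request:
servo_tool(
  motion=[
    [[0, 0, 0.001, 0, 0, 0, 0.765], [0, 0, 0.002, 0, 0, 0, 0.765], [0, 0, 0.003, 0, 0, 0, 0.765], [0, 0, 0.004, 0, 0, 0, 0.765], [0, 0, 0.005, 0, 0, 0, 0.765], [0, 0, 0.005, 0, 0, 0, 0.765], [0, 0, 0.005, 0, 0, 0, 0.765]],
  ],
)

```text
t: 12.15
eef_pos: [0.5908, 0.11, 0.1256]
tool_rot: [-0.0, -0.14, 0.99, -0.0]
contact_force: [0.6, 0.5, -1.5]
gripper_width: 0.768
grasp_force: 8.5
```

```bash
python3 - <<'E'
from h import *
to([.5906,.11,.127],106.2)
c=cam("scene");pickle.dump(c,open("scene3.pkl","wb"))
im=c["img"][185:221,285:333,::-1];cv2.imwrite("pics/ins.png",cv2.convertScaleAbs(cv2.resize(im,(768,576),interpolation=cv2.INTER_CUBIC),alpha=2.2))
E
```

```text
t 12.15 pos [0.5908 0.11   0.1256] yaw 106.12 tilt [ 2.e-04 -0.e+00 -1.e+00] F [ 0.61  0.53 -1.49] w 0.768 gf 8.539365828037262
shift [ 0.0002  0.0001 -0.0014] turn [-0.   -0.   -0.02]
```

View pics/ins.png

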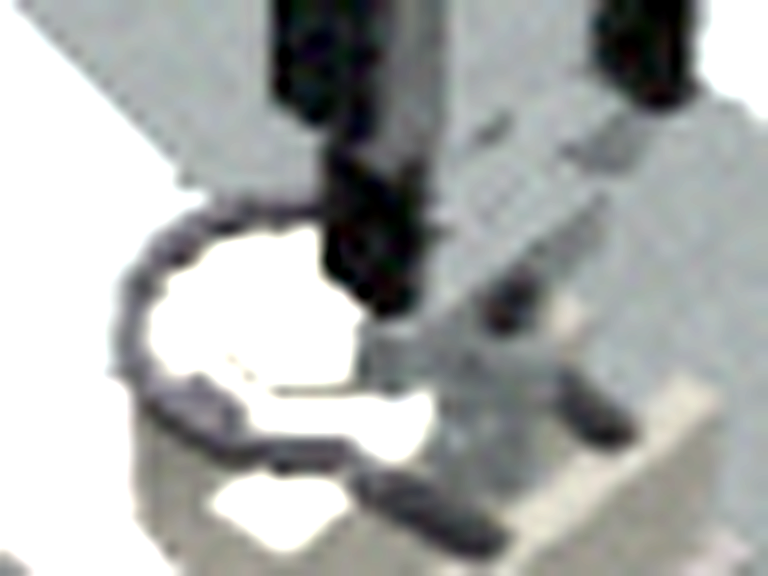

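The picture shows the jaws sitting between the ears (440–540, 400–490), the ring unmoved and the force near zero. Next I'll squeeze while raising the tool to offset the pads' forward swing.

Request:
servo_tool(
  motion=[
    [[0, 0, 0, 0, 0, 0, 0.72], [0, 0, -0.001, 0, 0, 0, 0.68], [0, 0, -0.002, 0, 0, 0, 0.64], [0, 0, -0.0025, 0, 0, 0, 0.6], [0, 0, -0.003, 0, 0, 0, 0.56], [0, 0, -0.0035, 0, 0, 0, 0.52], [0, 0, -0.004, 0, 0, 0, 0.5], [0, 0, -0.004, 0, 0, 0, 0.5], [0, 0, -0.004, 0, 0, 0, 0.5]],
  ],
  grip_force=60,
)

```text
t: 12.95
eef_pos: [0.591, 0.11, 0.1297]
tool_rot: [0.0, -0.14, 0.99, 0.0]
contact_force: [0.0, 0.5, -2.2]
gripper_width: 0.51
grasp_force: 18.3
```

```bash
python3 - <<'E'
from h import *
to([.5906,.11,.127],106.2)
E
```

```text
t 12.95 pos [0.591  0.11   0.1297] yaw 106.12 tilt [-1.e-04  0.e+00 -1.e+00] F [ 0.04  0.49 -2.15] w 0.51 gf 18.31222951412201
shift [0.0003 0.0001 0.0027] turn [ 0.    0.   -0.02]
```

Request:
servo_tool(
  motion=[
    [[0, 0, 0, 0, 0, 0, 0.47], [0, 0, -0.0005, 0, 0, 0, 0.44], [0, 0, -0.001, 0, 0, 0, 0.41], [0, 0, -0.0015, 0, 0, 0, 0.38], [0, 0, -0.0015, 0, 0, 0, 0.36], [0, 0, -0.0015, 0, 0, 0, 0.35], [0, 0, -0.0015, 0, 0, 0, 0.35], [0, 0, -0.0015, 0, 0, 0, 0.35], [0, 0, -0.0015, 0, 0, 0, 0.35]],
  ],
)

```text
t: 13.7
eef_pos: [0.5909, 0.11, 0.1312]
tool_rot: [-0.0, -0.14, 0.99, 0.0]
contact_force: [0.4, -0.5, -2.3]
gripper_width: 0.357
grasp_force: 44.5
```

```bash
python3 - <<'E'
from h import *
to([.5906,.11,.127],106.2)
E
```

```text
t 13.7 pos [0.5909 0.11   0.1312] yaw 106.12 tilt [ 0.  0. -1.] F [ 0.4  -0.51 -2.26] w 0.357 gf 44.47107911109924
shift [0.0003 0.0001 0.0042] turn [ 0.   -0.   -0.02]
```

Request:
servo_tool(
  motion=[
    [[0, 0, -0.002, 0, 0, 0, 0.35], [0, 0, -0.005, 0, 0, 0, 0.35], [0, 0, -0.008, 0, 0, 0, 0.35], [0, 0, -0.012, 0, 0, 0, 0.35], [0, 0, -0.018, 0, 0, 0, 0.35], [0, 0, -0.026, 0, 0, 0, 0.35], [0, 0, -0.036, 0, 0, 0, 0.35], [0, 0, -0.046, 0, 0, 0, 0.35], [0, 0, -0.056, 0, 0, 0, 0.35], [0, 0, -0.064, 0, 0, 0, 0.35], [0, 0, -0.07, 0, 0, 0, 0.35], [0, 0, -0.07, 0, 0, 0, 0.35], [0, 0, -0.07, 0, 0, 0, 0.35], [0, 0, -0.07, 0, 0, 0, 0.35]],
  ],
)

```text
t: 14.87
eef_pos: [0.5905, 0.1099, 0.2007]
tool_rot: [-0.0, -0.14, 0.99, -0.0]
contact_force: [-0.3, -0.1, -2.4]
gripper_width: 0.363
grasp_force: 44.5
```

```bash
python3 - <<'E'
from h import *
a=np.radians(16.2);j=np.array([.4968,-.1166])+.036*np.array([np.cos(a),np.sin(a)]);print(j)
to([*j,.205],106.2)
for n in("top","scene"): pickle.dump(cam(n),open(n+"4.pkl","wb"))
E
```

```text
[ 0.53137057 -0.10655632]
t 14.87 pos [0.5905 0.1099 0.2007] yaw 106.13 tilt [ 9.e-04  0.e+00 -1.e+00] F [-0.27 -0.09 -2.44] w 0.363 gf 44.467055797576904
shift [ 0.117  -0.1916 -0.0042] turn [ 0.   -0.01 -0.01]
```

Request:
servo_tool(
  motion=[
    [[0.004, -0.007, 0, 0, 0, 0, 0.35], [0.012, -0.02, 0, 0, 0, 0, 0.35], [0.024, -0.039, 0, 0, 0, 0, 0.35], [0.037, -0.061, 0, 0, 0, 0, 0.35], [0.05, -0.083, 0, 0, 0, 0, 0.35], [0.063, -0.104, 0, 0, 0, 0, 0.35], [0.077, -0.126, 0, 0, 0, 0, 0.35], [0.09, -0.148, 0, 0, 0, 0, 0.35], [0.102, -0.167, 0, 0, 0, 0, 0.35], [0.111, -0.182, 0, 0, 0, 0, 0.35], [0.116, -0.19, 0, 0, 0, 0, 0.35], [0.117, -0.1915, 0, 0, 0, 0, 0.35], [0.117, -0.1915, 0, 0, 0, 0, 0.35], [0.117, -0.1915, 0, 0, 0, 0, 0.35], [0.117, -0.1915, 0, 0, 0, 0, 0.35]],
  ],
)

```text
t: 16.22
eef_pos: [0.5321, -0.105, 0.2011]
tool_rot: [0.0, -0.141, 0.99, 0.0]
contact_force: [0.4, 0.6, -1.5]
gripper_width: 0.356
grasp_force: 44.5
```

```bash
python3 - <<'E'
from h import *
to([.5314,-.1066,.186],106.2)
E
```

```text
t 16.22 pos [ 0.5321 -0.105   0.2011] yaw 106.25 tilt [-2.e-04  5.e-04 -1.e+00] F [ 0.39  0.56 -1.52] w 0.356 gf 44.48534309864044
shift [ 0.0011 -0.0014  0.0151] turn [0.01 0.   0.01]
```

Request:
servo_tool(
  motion=[
    [[0.001, -0.0014, 0.004, 0, 0, 0, 0.35], [0.001, -0.0014, 0.009, 0, 0, 0, 0.35], [0.001, -0.0014, 0.013, 0, 0, 0, 0.35], [0.001, -0.0014, 0.015, 0, 0, 0, 0.35], [0.001, -0.0014, 0.015, 0, 0, 0, 0.35], [0.001, -0.0014, 0.015, 0, 0, 0, 0.35]],
  ],
)

```text
t: 16.72
eef_pos: [0.531, -0.108, 0.1859]
tool_rot: [-0.0, -0.14, 0.99, 0.0]
contact_force: [1.0, -0.0, -2.1]
gripper_width: 0.361
grasp_force: 44.5
```

```bash
python3 - <<'E'
from h import *
to([.5314,-.1066,.186],106.2)
c=cam("scene");pickle.dump(c,open("scene5.pkl","wb"));o=bot.get_obs()["eef_pos"]
x0,y0,w,h,sc=178,190,60,38,13
base=cv2.convertScaleAbs(cv2.resize(c["img"][y0:y0+h,x0:x0+w,::-1],(w*sc,h*sc),interpolation=cv2.INTER_CUBIC),alpha=1.8)
im=base.copy()
def pl(P,col):
    q=np.array([proj(c,p) for p in P]);q=((q-[x0,y0]+.5)*sc).astype(int);cv2.polylines(im,[q.reshape(-1,1,2)],False,col,1)
a=np.radians(16.2);X=np.array([np.cos(a),np.sin(a),0]);Y=np.array([-X[1],X[0],0])
S=np.array([.4968,-.1166,0]);t=np.linspace(0,2*np.pi,60)
pl([S+[.017*np.cos(k),.017*np.sin(k),.069] for k in t],(255,100,0));pl([S+[.027*np.cos(k),.027*np.sin(k),.048] for k in t],(255,100,0))
tz=o[2]-.1312+.0305;tip=np.array([o[0],o[1],tz])
for g in(1,-1):
    pv=tip-X*.0615;b=g*.2;rx=np.cos(b)*X+np.sin(b)*Y;ry=-np.sin(b)*X+np.cos(b)*Y
    C=pv+rx*.0255+[0,0,.007]
    pl([C+rx*.028*np.cos(k)+ry*g*.028*np.sin(k) for k in np.linspace(0.5,np.pi,40)],(0,200,0))
    pl([C+rx*.024+ry*g*.013,C+rx*.05+ry*g*.013],(0,200,0))
    pl([tip]+[tip+Y*g*y+[0,0,z] for y,z in((.0275,0),(.0275,.003),(.025,.003),(.025,.017),(.0275,.017),(.0275,.023))],(0,0,255))
out=np.vstack([im[:,60:780],base[:,60:780]]);out=cv2.resize(out,None,fx=600/out.shape[0],fy=600/out.shape[0],interpolation=cv2.INTER_AREA)
cv2.imwrite("pics/stub.png",np.hstack([cv2.resize(im[:,:],(780,494))]));cv2.imwrite("pics/stub_b.png",base)
E
```

```text
t 16.72 pos [ 0.531  -0.108   0.1859] yaw 106.13 tilt [ 5.e-04  1.e-04 -1.e+00] F [ 1.   -0.01 -2.12] w 0.361 gf 44.486145973205566
shift [-0.0007  0.0013 -0.0001] turn [ 0.   -0.01 -0.01]
```

View pics/stub.png

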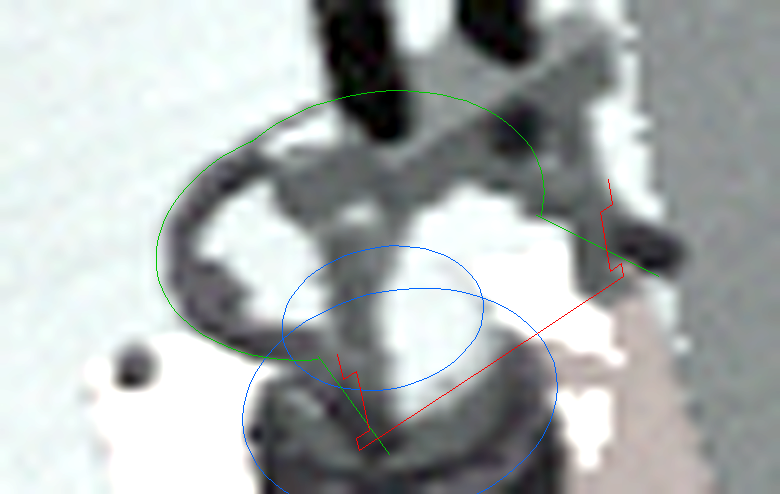

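The picture shows the ring spread on the jaws above the stub: ring left edge near (165,250), jaws near (385,455) and (600,300), collar edges near (260,440) and (560,400). A numeric edge comparison will give the lateral ring-to-stub offset.

```bash
python3 - <<'E'
from h import *
from scipy.optimize import least_squares
c0,c5=T("scene"),T("scene5");g0=c0["img"].astype(np.float32).mean(2);g5=c5["img"].astype(np.float32).mean(2)
S=np.array([.4968,-.1166,0]);e=np.array([.493,.870,0]);e/=np.linalg.norm(e)
def prof(g,P):
    q=np.array([proj(c0,p) for p in P],np.float32);return cv2.remap(g,q[:,0].reshape(1,-1),q[:,1].reshape(1,-1),cv2.INTER_LINEAR)[0].astype(int)
r=np.arange(-34,35,2);print(r)
for z in(.040,.044,.058,.061): print(z,prof(g0,[S+[0,0,z]+e*k/1000 for k in r]))
# ring outer edges on the -y half, scanning outward from inside the band
a=np.radians(16.13);X=np.array([np.cos(a),np.sin(a),0]);Y=np.array([-X[1],X[0],0])
tip=np.array([.531,-.108,0]);pv=tip-X*.0615;b=-.2;rx=np.cos(b)*X+np.sin(b)*Y;ry=-np.sin(b)*X+np.cos(b)*Y
C=pv+rx*.0255
for z in(.083,.086,.089,.092):
    out=[]
    for th in range(200,300,10):   # world angle in ring half frame
        d=rx*np.cos(np.radians(th))+ry*np.sin(np.radians(th));rr=np.arange(.022,.040,.0005)
        p=prof(g5,[C+[0,0,z]+d*k for k in rr]);i=np.where((p[:-1]<95)&(p[1:]>=95))[0]
        out.append(round(rr[i[-1]]*1000,1) if len(i) else None)
    print(z,out)
E
```

```text
[-34 -32 -30 -28 -26 -24 -22 -20 -18 -16 -14 -12 -10  -8  -6  -4  -2   0
   2   4   6   8  10  12  14  16  18  20  22  24  26  28  30  32  34]
0.04 [164 163 145  96  55  51  51  46  53  55  59  64  67  68  69  66  63  58
  52  52  52  51  51  45  38  33  34  43  48  45  59 116 163 162 162]
0.044 [163 163 157 132  79  54  55  57  67  79  91  98 102 106 103 103  99  93
  84  73  66  62  53  51  49  39  31  32  41  51  67 121 155 162 163]
0.058 [166 165 165 163 164 165 150 122 119 126 130 132 132 130 131 132 131 131
 132 130 130 130 126 118 109  90  62  46  49  71 114 153 162 162 161]
0.061 [166 166 167 165 165 167 155 131 121 128 130 133 133 132 131 131 131 132
 132 131 130 130 129 126 117 103  80  58  58  92 135 164 162 163 162]
0.083 [np.float64(35.0), np.float64(33.0), np.float64(31.0), np.float64(29.0), np.float64(28.0), np.float64(26.0), np.float64(26.0), np.float64(24.5), np.float64(23.0), np.float64(22.0)]
0.086 [np.float64(33.0), np.float64(31.0), np.float64(30.5), np.float64(28.5), np.float64(27.5), np.float64(27.0), np.float64(26.0), np.float64(38.5), np.float64(25.0), np.float64(24.5)]
0.089 [np.float64(31.0), np.float64(29.5), np.float64(29.0), np.float64(28.0), np.float64(27.0), np.float64(27.0), np.float64(26.5), np.float64(27.0), np.float64(27.0), np.float64(26.0)]
0.092 [np.float64(28.0), np.float64(27.5), np.float64(27.0), np.float64(27.0), np.float64(26.5), np.float64(26.0), np.float64(27.0), np.float64(27.0), np.float64(28.0), np.float64(28.0)]
```

Request:
servo_tool(
  motion=[
    [[0.0005, 0.0012, 0, 0, 0, 0, 0.35], [0.0005, 0.0012, 0.003, 0, 0, 0, 0.35], [0.0005, 0.0012, 0.007, 0, 0, 0, 0.35], [0.0005, 0.0012, 0.011, 0, 0, 0, 0.35], [0.0005, 0.0012, 0.015, 0, 0, 0, 0.35], [0.0005, 0.0012, 0.017, 0, 0, 0, 0.35], [0.0005, 0.0012, 0.019, 0, 0, 0, 0.35], [0.0005, 0.0012, 0.021, 0, 0, 0, 0.35], [0.0005, 0.0012, 0.022, 0, 0, 0, 0.35], [0.0005, 0.0012, 0.023, 0, 0, 0, 0.35], [0.0005, 0.0012, 0.023, 0, 0, 0, 0.35], [0.0005, 0.0012, 0.023, 0, 0, 0, 0.35]],
  ],
)

```text
t: 17.77
eef_pos: [0.5304, -0.1071, 0.1632]
tool_rot: [0.0, -0.14, 0.99, -0.0]
contact_force: [0.5, 0.2, -2.3]
gripper_width: 0.363
grasp_force: 44.5
```

```bash
python3 - <<'E'
from h import *
to([.5312,-.1067,.1467],106.2)
E
```

```text
t 17.77 pos [ 0.5304 -0.1071  0.1632] yaw 106.12 tilt [-1.e-04 -0.e+00 -1.e+00] F [ 0.51  0.17 -2.33] w 0.363 gf 44.48547184467316
shift [-0.0009  0.0002  0.0165] turn [-0.    0.   -0.02]
```

Request:
servo_tool(
  motion=[
    [[0, 0, 0.002, 0, 0, 0, 0.35], [0, 0, 0.004, 0, 0, 0, 0.35], [0, 0, 0.006, 0, 0, 0, 0.35], [0, 0, 0.008, 0, 0, 0, 0.35], [0, 0, 0.01, 0, 0, 0, 0.35], [0, 0, 0.01, 0, 0, 0, 0.35], [0, 0, 0.01, 0, 0, 0, 0.35]],
  ],
)

```text
t: 18.35
eef_pos: [0.5302, -0.1071, 0.153]
tool_rot: [-0.0, -0.14, 0.99, 0.0]
contact_force: [0.4, 0.4, -2.3]
gripper_width: 0.355
grasp_force: 44.5
```

```bash
cat > chk.py <<'E'
from h import *
to([.5312,-.1067,.1467],106.2)
c=cam("scene");pickle.dump(c,open("s.pkl","wb"));g5=c["img"].astype(np.float32).mean(2)
o=bot.get_obs()["eef_pos"];a=np.radians(16.13);X=np.array([np.cos(a),np.sin(a),0]);Y=np.array([-X[1],X[0],0])
b=-.2;rx=np.cos(b)*X+np.sin(b)*Y;ry=-np.sin(b)*X+np.cos(b)*Y;C=np.array([o[0],o[1],0])-X*.0615+rx*.0255
def prof(P):
    q=np.array([proj(c,p) for p in P],np.float32);return cv2.remap(g5,q[:,0].reshape(1,-1),q[:,1].reshape(1,-1),cv2.INTER_LINEAR)[0].astype(int)
for dz in(-.1000,-.0969,-.0937,-.0905):
    out=[]
    for th in range(190,300,10):
        d=rx*np.cos(np.radians(th))+ry*np.sin(np.radians(th));rr=np.arange(.022,.040,.0005)
        p=prof([C+[0,0,o[2]+dz]+d*k for k in rr]);i=np.where((p[:-1]<95)&(p[1:]>=95))[0]
        out.append(float(round(rr[i[0]]*1000,1)) if len(i) else None)
    print(round(o[2]+dz,4),out)
E
python3 chk.py
```

```text
t 18.35 pos [ 0.5302 -0.1071  0.153 ] yaw 106.12 tilt [ 4.e-04  2.e-04 -1.e+00] F [ 0.43  0.43 -2.35] w 0.355 gf 44.48603689670563
shift [-0.0011  0.0001  0.0063] turn [ 0.   -0.01 -0.02]
0.0531 [33.5, 32.0, 30.5, 29.5, 28.0, 27.0, 26.0, 25.5, 25.5, 25.0, 26.0]
0.0562 [30.5, 30.0, 29.0, 28.5, 27.5, 26.5, 26.0, 26.0, 26.0, 26.0, 27.0]
0.0594 [27.5, 27.5, 27.5, 26.5, 26.5, 26.0, 26.0, 26.0, 26.0, 27.5, 28.0]
0.0626 [25.0, 25.0, 25.0, 25.0, 25.0, 25.5, 25.5, 26.0, 27.0, 28.0, 29.0]
```

Request:
servo_tool(
  motion=[
    [[0, 0, 0.002, 0, 0, 0, 0.35], [0, 0, 0.003, 0, 0, 0, 0.35], [0, 0, 0.004, 0, 0, 0, 0.35], [0, 0, 0.005, 0, 0, 0, 0.35], [0, 0, 0.0055, 0, 0, 0, 0.35], [0, 0, 0.0055, 0, 0, 0, 0.35], [0, 0, 0.0055, 0, 0, 0, 0.35]],
  ],
)

```text
t: 18.98
eef_pos: [0.5303, -0.107, 0.1477]
tool_rot: [-0.0, -0.14, 0.99, 0.0]
contact_force: [-0.5, 0.6, -2.8]
gripper_width: 0.363
grasp_force: 44.5
```

```bash
python3 chk.py
```

```text
t 18.98 pos [ 0.5303 -0.107   0.1477] yaw 106.13 tilt [ 1.e-04  0.e+00 -1.e+00] F [-0.46  0.56 -2.84] w 0.363 gf 44.48551833629608
shift [-0.001   0.0001  0.001 ] turn [ 0.   -0.   -0.01]
0.0477 [33.0, 31.5, 30.0, 29.5, 28.0, 27.0, 26.0, 26.0, 25.0, 25.0, 26.5]
0.0508 [30.0, 29.5, 28.0, 28.0, 27.5, 26.5, 26.5, 25.5, 26.0, 26.0, 26.5]
0.054 [27.0, 27.5, 26.5, 26.0, 26.5, 26.0, 26.0, 26.0, 26.5, 27.0, 27.5]
0.0572 [24.0, 24.5, 24.5, 24.0, 24.5, 25.5, 25.5, 26.5, 26.5, 28.5, 29.0]
```

Request:
servo_tool(
  motion=[
    [[0, 0, 0.001, 0, 0, 0, 0.35], [0, 0, 0.001, 0, 0, 0, 0.35], [0, 0, 0.001, 0, 0, 0, 0.35], [0, 0, 0.001, 0, 0, 0, 0.35]],
  ],
)

```text
t: 19.37
eef_pos: [0.5303, -0.1071, 0.1467]
tool_rot: [0.0, -0.14, 0.99, 0.0]
contact_force: [0.7, -0.4, -2.7]
gripper_width: 0.36
grasp_force: 44.5
```

Request:
servo_tool(
  motion=[
    [[0, 0, 0.001, 0, 0, 0, 0.35], [0, 0, 0.001, 0, 0, 0, 0.35], [0, 0, 0.001, 0, 0, 0, 0.35], [0, 0, 0.001, 0, 0, 0, 0.35]],
  ],
)

```text
t: 19.7
eef_pos: [0.5303, -0.1071, 0.1457]
tool_rot: [-0.0, -0.14, 0.99, 0.0]
contact_force: [-0.6, -0.3, -2.6]
gripper_width: 0.358
grasp_force: 44.5
```

Request:
servo_tool(
  motion=[
    [[0, 0, 0.001, 0, 0, 0, 0.35], [0, 0, 0.001, 0, 0, 0, 0.35], [0, 0, 0.001, 0, 0, 0, 0.35], [0, 0, 0.001, 0, 0, 0, 0.35]],
  ],
)

```text
t: 20.03
eef_pos: [0.5303, -0.1071, 0.1447]
tool_rot: [-0.0, -0.14, 0.99, 0.0]
contact_force: [-0.3, 0.6, -2.1]
gripper_width: 0.361
grasp_force: 44.5
```

Request:
servo_tool(
  motion=[
    [[0, 0, 0.001, 0, 0, 0, 0.35], [0, 0, 0.001, 0, 0, 0, 0.35], [0, 0, 0.001, 0, 0, 0, 0.35], [0, 0, 0.001, 0, 0, 0, 0.35]],
  ],
)

```text
t: 20.37
eef_pos: [0.5303, -0.107, 0.1437]
tool_rot: [-0.0, -0.14, 0.99, 0.0]
contact_force: [-0.0, 0.6, -2.1]
gripper_width: 0.361
grasp_force: 44.5
```

```bash
python3 chk.py
```

```text
t 20.37 pos [ 0.5303 -0.107   0.1437] yaw 106.13 tilt [ 0.  0. -1.] F [-0.03  0.56 -2.14] w 0.361 gf 44.48569178581238
shift [-0.0009  0.0001 -0.003 ] turn [ 0.   -0.   -0.01]
0.0437 [None, 31.5, 29.5, 29.0, 28.0, 27.0, 26.5, 25.5, 25.5, 25.5, 27.0]
0.0468 [None, 29.0, 28.0, 28.0, 27.0, 26.5, 27.0, 26.0, 26.0, 26.0, 27.0]
0.05 [None, 25.0, 26.5, 26.0, 26.0, 26.0, 26.0, 27.0, 26.5, 27.0, 28.5]
0.0532 [None, None, 24.5, 24.0, 24.5, 25.0, 25.5, 26.5, 27.0, 28.0, 29.0]
```

Request:
servo_tool(
  motion=[
    [[0, 0, 0.001, 0, 0, 0, 0.35], [0, 0, 0.001, 0, 0, 0, 0.35], [0, 0, 0.001, 0, 0, 0, 0.35], [0, 0, 0.001, 0, 0, 0, 0.35]],
  ],
)

```text
t: 20.75
eef_pos: [0.5303, -0.1071, 0.1426]
tool_rot: [-0.0, -0.14, 0.99, 0.0]
contact_force: [0.0, 0.1, -2.8]
gripper_width: 0.359
grasp_force: 44.5
```

Request:
servo_tool(
  motion=[
    [[0, 0, 0, 0, 0, 0, 0.35], [0, 0, 0, 0, 0, 0, 0.35]],
  ],
)

```text
t: 20.92
eef_pos: [0.5303, -0.1071, 0.1427]
tool_rot: [0.0, -0.14, 0.99, 0.0]
contact_force: [-0.1, -0.2, -2.7]
gripper_width: 0.362
grasp_force: 44.5
```

Request:
servo_tool(
  motion=[
    [[0, 0, 0.001, 0, 0, 0, 0.35], [0, 0, 0.001, 0, 0, 0, 0.35], [0, 0, 0.001, 0, 0, 0, 0.35], [0, 0, 0.001, 0, 0, 0, 0.35]],
  ],
)

```text
t: 21.25
eef_pos: [0.5303, -0.1071, 0.1417]
tool_rot: [-0.0, -0.14, 0.99, 0.0]
contact_force: [-0.2, -0.1, -1.8]
gripper_width: 0.363
grasp_force: 44.5
```

Request:
servo_tool(
  motion=[
    [[0, 0, 0, 0, 0, 0, 0.35], [0, 0, 0, 0, 0, 0, 0.35]],
  ],
)

```text
t: 21.42
eef_pos: [0.5303, -0.1071, 0.1417]
tool_rot: [0.0, -0.14, 0.99, 0.0]
contact_force: [1.2, 0.2, -2.7]
gripper_width: 0.363
grasp_force: 44.5
```

Request:
servo_tool(
  motion=[
    [[0, 0, 0.0005, 0, 0, 0, 0.35], [0, 0, 0.001, 0, 0, 0, 0.35], [0, 0, 0.001, 0, 0, 0, 0.35], [0, 0, 0.001, 0, 0, 0, 0.35]],
  ],
)

```text
t: 21.75
eef_pos: [0.5303, -0.1071, 0.1407]
tool_rot: [-0.0, -0.14, 0.99, 0.0]
contact_force: [-0.9, 0.1, -2.5]
gripper_width: 0.365
grasp_force: 44.5
```

Request:
servo_tool(
  motion=[
    [[0, 0, 0.0005, 0, 0, 0, 0.35], [0, 0, 0.001, 0, 0, 0, 0.35], [0, 0, 0.001, 0, 0, 0, 0.35], [0, 0, 0.001, 0, 0, 0, 0.35]],
  ],
)

```text
t: 22.08
eef_pos: [0.5303, -0.1071, 0.1396]
tool_rot: [-0.0, -0.14, 0.99, 0.0]
contact_force: [0.8, -0.1, -1.5]
gripper_width: 0.362
grasp_force: 44.5
```

```bash
sed 's/^to(.*//; s/^c=cam.*/import sys\nc=T(sys.argv[1]);g5=c["img"].astype(np.float32).mean(2)/; s/^o=bot.get_obs()\["eef_pos"\]/o=np.array(eval(sys.argv[2]))/; s/b=-.2;/b=float(sys.argv[3]);/' chk.py > chk2.py
echo nest; python3 chk2.py scene3 "[.5906,.110,.1367]" 0; echo lift; python3 chk2.py scene4 "[.5905,.1099,.2007]" -.2; echo now; python3 chk.py
```

```text
nest
0.0367 [31.5, 30.5, 29.0, 28.5, 28.5, 27.5, 29.0, 31.5, 37.0, None, 28.5]
0.0398 [30.0, 30.0, 28.5, 28.5, 29.0, 29.5, 29.0, 32.0, 37.0, None, 36.0]
0.043 [28.5, 28.5, 28.5, 28.0, 29.0, 30.0, 30.0, 32.0, 37.0, None, None]
0.0462 [27.0, 26.5, 27.5, 28.0, 28.5, 30.0, 32.0, 32.5, 37.5, None, None]
lift
0.1007 [None, None, None, None, 32.5, 29.0, 27.0, 25.5, 25.5, 24.0, 26.5]
0.1038 [None, None, None, None, 34.5, 31.0, 28.5, 27.5, 27.0, 27.0, 28.5]
0.107 [None, None, None, None, None, 33.0, 30.5, 29.5, 29.0, 29.5, 29.5]
0.1102 [None, None, None, None, None, 35.5, 33.0, 31.0, 31.0, 31.5, 32.0]
now
t 22.08 pos [ 0.5303 -0.1071  0.1396] yaw 106.13 tilt [ 1.e-04  0.e+00 -1.e+00] F [ 0.77 -0.09 -1.54] w 0.362 gf 44.494789838790894
shift [-0.001   0.0001 -0.0071] turn [ 0.   -0.   -0.01]
0.0397 [33.0, 32.5, 30.5, 29.5, 28.0, 27.0, 26.5, 25.5, 25.5, 25.5, 27.5]
0.0428 [None, 30.5, 29.0, 28.5, 27.5, 26.5, 26.5, 26.0, 26.0, 26.5, 27.5]
0.046 [None, 28.0, 27.5, 26.5, 26.5, 26.0, 26.0, 26.5, 26.0, 27.5, 28.0]
0.0492 [None, 25.0, 25.5, 25.0, 25.5, 25.5, 25.5, 26.0, 27.0, 28.0, 29.5]
```

```bash
sed -i 's/for dz in(.*):/for dz in(-.0969,-.0937,-.0905,-.0872,-.084):/' chk2.py
for d in .0615 .0595 .0575; do echo piv $d; sed "s/X\*\.0615/X*$d/" chk2.py > c3.py; python3 c3.py s "[.5303,-.1071,.1396]" -.2;done
```

```text
piv .0615
0.0427 [None, 30.5, 29.0, 28.5, 27.5, 26.5, 26.5, 26.0, 26.0, 26.5, 27.5]
0.0459 [None, 28.0, 27.5, 26.5, 26.5, 26.0, 26.0, 26.5, 26.0, 27.5, 28.0]
0.0491 [None, 25.0, 26.0, 25.0, 25.5, 25.5, 25.5, 26.0, 27.0, 28.0, 29.5]
0.0524 [None, None, 23.5, 23.5, 23.5, 24.5, 25.0, 25.5, 27.0, 28.0, 30.5]
0.0556 [None, None, None, None, 22.0, 22.5, 24.0, 25.0, 26.5, 29.0, 31.0]
piv .0595
0.0427 [None, 32.5, 31.0, 30.0, 28.5, 27.5, 27.5, 26.5, 26.5, 26.5, 28.5]
0.0459 [None, 30.0, 29.5, 28.5, 28.0, 27.0, 27.0, 27.0, 27.0, 27.5, 28.5]
0.0491 [None, 27.0, 27.5, 27.0, 27.0, 26.5, 26.5, 27.5, 27.5, 28.5, 29.5]
0.0524 [None, None, 25.5, 25.5, 25.0, 26.0, 26.0, 27.0, 28.0, 29.0, 30.5]
0.0556 [None, None, 22.0, 23.5, 23.5, 24.5, 25.5, 26.5, 28.0, 29.5, 31.5]
piv .0575
0.0427 [None, 34.5, 32.5, 31.5, 30.0, 29.0, 28.0, 27.0, 27.0, 26.5, 28.5]
0.0459 [None, 32.5, 31.0, 30.0, 29.5, 28.5, 28.0, 27.5, 28.0, 28.0, 29.5]
0.0491 [None, 29.0, 29.5, 28.5, 28.5, 28.0, 28.0, 28.0, 28.0, 29.0, 29.5]
0.0524 [None, None, 27.5, 27.0, 27.0, 27.0, 27.0, 28.0, 28.5, 29.5, 31.0]
0.0556 [None, None, 24.0, 25.0, 25.0, 26.0, 26.5, 27.5, 29.0, 30.0, 32.0]
```

Request:
servo_tool(
  motion=[
    [[0, 0, -0.0008, 0, 0, 0, 0.35], [0.0005, 0, -0.001, 0, 0, 0, 0.35], [0.001, 0, -0.001, 0, 0, 0, 0.35], [0.0015, 0, -0.001, 0, 0, 0, 0.35], [0.002, 0, -0.001, 0, 0, 0, 0.35], [0.002, 0, -0.001, 0, 0, 0, 0.35], [0.002, 0, -0.001, 0, 0, 0, 0.35], [0.002, 0, -0.001, 0, 0, 0, 0.35]],
  ],
)

```text
t: 22.8
eef_pos: [0.5284, -0.1076, 0.1407]
tool_rot: [0.0, -0.14, 0.99, 0.0]
contact_force: [0.5, -0.2, -1.4]
gripper_width: 0.357
grasp_force: 44.5
```

```bash
python3 chk.py >/dev/null; python3 - <<'E'
from h import *
to([.5291,-.1072,.1407],106.2)
E
sed "s/X\*\.0615/X*.0575/" chk2.py > c3.py; python3 c3.py s "[.5284,-.1077,.1406]" -.2
```

```text
t 22.85 pos [ 0.5284 -0.1076  0.1407] yaw 106.12 tilt [-0.  0. -1.] F [-1.19  0.42 -1.57] w 0.365 gf 44.48891580104828
shift [-0.0008  0.0002 -0.    ] turn [ 0.    0.   -0.02]
0.0437 [None, 33.0, 32.0, 32.0, 30.0, 28.5, 28.5, 26.0, 27.0, 27.0, 29.5]
0.0469 [None, 31.0, 30.0, 30.0, 29.5, 28.5, 27.5, 27.0, 27.0, 28.0, 30.0]
0.0501 [None, 28.0, 28.5, 28.0, 28.5, 28.0, 27.5, 28.5, 27.5, 28.5, 30.0]
0.0534 [None, None, 26.0, 26.0, 26.5, 27.0, 27.5, 27.5, 28.5, 28.5, 31.0]
0.0566 [None, None, 23.5, 24.0, 25.0, 26.0, 26.5, 27.5, 29.0, 29.5, 32.0]
```

```bash
python3 -c "
from station import bot
print(bot.hand_in())"
```

```text
the job is handed in; nothing more can be done
None
```

I handed the job in at about 23 s of the 61 s allowed, with no verdict returned: the isolator is off, and the ring is spread on the squeezed pliers around the stub. By camera and arm readings it is within about 1 mm of groove height, which I could not measure directly.

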